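# Hang the washed meat mallet in its ring

### The arm

A 6-joint arm with a two-finger parallel gripper is mounted at the origin on the work surface. World frame = base frame: x ahead of the robot, y to its left, z up, the work surface at z = 0. Lengths are in m, angles in rad, forces in N, time in s.
With the tool pointing down it reaches from about 0.225 to 0.725 m from the base axis. Payload 3.1 kg.
Tool frame: the origin (TCP) lies midway between the tips of the shut fingers; the grasp point (between the pads) lies 19 mm behind it (r.grasp_offset is the z of the grasp point in the tool frame, in m); z points along the fingers, y is the line along which they close (so a half turn about z gives the same grasp; the last joint's range is limited). The gripper opens to 85 mm and grips with 20 to 120 N. Pads are 22 mm wide; open, the fingers measure 114 mm over their backs; the gripper's body (76 mm by 85 mm) begins 54 mm behind the grasp point. The pads swing forward as they close: fully open they stand 13 mm farther back than shut.
Start: joints at [1.203, 0.048, 0.099, 1.622, 0, 1.443], TCP at [0.125, 0.51, 0.198] pointing down, gripper open.
Joint ranges: [-2.91, 2.91], [-0.99, 1.94], [-1.21, 1.42], [-2.12, 2.29], [-1.49, 1.47], [-3.14, 3.14]. Speed limits (rad/s): [2.79, 2.79, 3.14, 3.14, 3.14, 3.14].

### API

Orientations are given as a unit quaternion [x, y, z, w].
In Python, from bench import r gives the robot as it stands. Calls block until the motion is done:
- r.move_pose(position, orientation): joint-space move of the TCP to a pose.
- r.movel(position, feed=0.15, rot=None, threshold=None): straight line of the TCP; rot=None keeps the orientation; feed is the mean speed in m/s. With threshold (N) it stops when the force on the tool has changed by that much, and returns True; else False.
- r.move_j(angles): joint-space move.
- r.let_go() and r.gripper_close(strength=None): open the fingers fully, or close them until they stop; strength is the grip in N (None keeps the last).
- r.pause(seconds).
- r.solve_ik(position, orientation): joint angles nearest the present ones, or None.
- r.read_state(): the state.
- r.capture(name): name is "scene" or "top"; returns a dict with "pixels" (400x640x3 uint8, blue, green, red), "camera_matrix" (3x3 intrinsics, pixels), "eye" and "orientation" of the camera in the world. Camera axes: x right, y up, looking along -z (the intrinsics and any distortion apply to the point x, -y, -z); pixel columns grow to the right and rows downward; lengths in m; the calibration is good to about 2 mm. A picture is of the moment at which its call begins. There is no depth.
A pose or a line that the arm cannot do raises r.IKError and nothing moves.
- r.hand_in(): hands the job in; it is judged then, once.
The state is a dict: "clock": time; "qpos": joint angles; "dq": joint speeds; "tau": joint torques, N m; "eef_pos": TCP position; "tcp_rot": TCP orientation; "contact_force": force on the tool from outside, world axes, zero at the start; "ft_torque": the same for the moment, N m; "grip_width": opening from 0.0 (shut) to 1.0 (fully open); "gripper_force": force on a finger pad.
Only numpy, scipy, OpenCV 4.12 (cv2) and the standard library are available. Lean on these libraries where they do the work, as an engineer would, in place of code of your own. Each camera call takes 0.05 s, during which the arm holds its last target. There are 200 camera calls.

### The job

The washed meat mallet stands head-up in the drying caddy. Lift it straight out and lower it handle-first through the steel ring on the stand until its head rests fully home on the ring, then let go. The ring is clamped somewhere along its bar and you only know roughly where, so feel for the opening gently: never ram the ring or let the mallet fall onto it, and leave the pepper mill, the jar and the tin where they are.

Things in the scene. Friction and masses are not known exactly. Their poses are not given: they have to be found in the camera images.
- mallet_head (a point): Meat mallet, 0.24 to 0.38 kg, upright, head on top. This point: centre of its aluminium block head, 64 mm along x, 44 mm along y (the sides to grip), 42 mm high; z points up, away from the handle. At the start the head's flat underside (21 mm below this point) rests on the caddy's rim and the handle hangs free in a compartment.
- mallet_end (a point): Centre of the lower end of the mallet's handle, 141 mm straight below the head's centre. The handle is round wood, 22 mm in diameter, 120 mm long from the head's underside; its end is flat with a 1.5 mm rounded edge.
- caddy: Fixed steel drying caddy, 46 mm along x, 160 mm along y, rim 150 mm above the counter, on a grey tray 100 x 190 x 10 mm. Origin on the counter under its centre. Walls 4 mm. The mallet stands in the +y compartment (38 x 74 mm inside, centre at y = +39 mm); brush and spoon handles, up to 156 mm high, stand in the -y one.
- stand: Fixed ring stand; the ring counts as rammed above 50 N between mallet and stand, or if the mallet drops into it faster than 0.4 m/s. Origin on the counter below point bar_end; x points along the bar, away from the ring. Wooden foot x -90 to 110 mm, 90 mm wide, 12 mm thick; post at x = 75 mm under a bar (x 0 to 90 mm) that carries the ring's tongue. Nothing is above the ring's top.
- bar_end (a point): Point over the ring-side end of the stand's bar, level with the ring's top, 150 mm above the counter; axes as the stand's. Flat-topped steel ring, 26 mm inside, 42 mm outside, 14 mm high, a 20 mm wide, 76 mm long tongue flush with its top towards +x. Clamped immovably with its centre anywhere from x = -75 to -25 mm (y = 0) from here: not measured, to be seen or felt.
- mill_mid (a point): Loose dark wooden pepper mill, 48 mm in diameter, 110 mm high; this point is half-way up. Not to be moved.
- jar_mid (a point): Loose amber glass jar with a blue cap, 60 mm in diameter, 90 mm high; this point is half-way up. Not to be moved.
- tin_mid (a point): Loose yellow-banded tin, 66 mm in diameter, 80 mm high; this point is half-way up. Not to be moved.
There are look-alikes about, which are no part of the job. Leave any orange look-alike of the part that bears mallet_head alone. Leave any green look-alike of the stand alone.

How it is judged:
By the outcome, as a careful person would: the job done as asked, in the order asked, and still so for the second after the job is handed in, with the robot touching nothing.
It also fails if it takes over 72 s, if anything falls off the work surface, if the arm or the gripper's body presses on something with over 40 N, if the wrist force passes 120 N, or if a joint passes its speed limit or range.

## Working session

There is one attempt and no reset: what is moved stays moved. The work goes in short steps, each a Python script; the robot and the scene stay as the last script left them, time stands still between calls to the robot, and variables do not carry over. Pictures are saved under pics/ and viewed, at most 10 in all, crops included, and the job is handed in when it is done.

```bash
mkdir -p pics; ls; python3 - <<'E'
from bench import r
import cv2
for n in("scene","top"):
    c=r.capture(n);cv2.imwrite(f"pics/{n}0.png",c["pixels"]);print(n,c["camera_matrix"],c["eye"],c["orientation"],[k for k in c])
    if "distortion" in c: print(c["distortion"])
s=r.read_state();print(s["clock"],s["eef_pos"],s["tcp_rot"],s["contact_force"],r.grasp_offset)
E
```

```text
pics
scene [[489.1541587    0.         319.7311342 ]
 [  0.         489.1541587  191.92970922]
 [  0.           0.           1.        ]] [ 1.23236476 -0.18329597  1.25853463] [0.22362499 0.15286968 0.53089881 0.80297521] ['pixels', 'camera_matrix', 'eye', 'orientation']
top [[392.96472041   0.         318.46628704]
 [  0.         392.96472041 195.30286315]
 [  0.           0.           1.        ]] [0.39035828 0.07876768 1.16805466] [-0.05835801  0.06318138  0.71289969 -0.69597162] ['pixels', 'camera_matrix', 'eye', 'orientation']
0.1 [0.12448322 0.50937537 0.19731281] [ 1.19606316e-01  9.92820807e-01 -1.05545475e-03 -2.45597796e-04] [-0.37757807  0.16853258 -0.06398833] -0.0187
```

View pics/scene0.png

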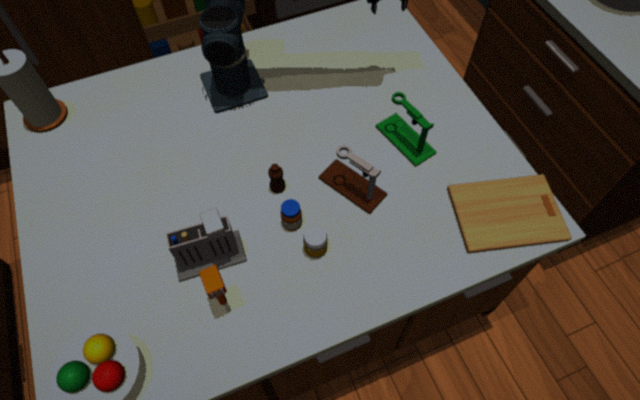

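View pics/top0.png

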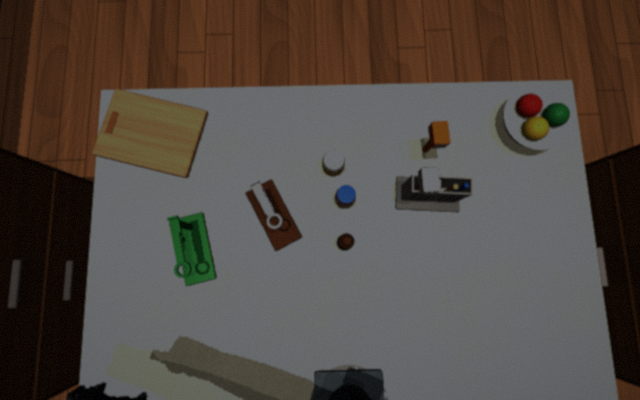

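The scene view shows the caddy at (205,243) holding a pale mallet head at (210,218). Near it are an orange mallet (213,283), the mill (277,178), the jar (290,213) and the tin (316,242). The brown stand with its steel ring is at (345,153), and a green stand is at (405,125).

Candidates:
- **Mallet:** pale head at top-view (430,180) or orange head at (438,133). The pale aluminium one in the caddy fits.
- **Stand:** steel ring with brown foot at top-view (272,215) or all-green at (190,250). The brown one fits.

I'll confirm both in an enlarged crop.

```bash
cat > h.py <<'E'
import numpy as np, cv2
from scipy.spatial.transform import Rotation as R
def ray(c,u,v):
    K=c["camera_matrix"]; d=np.array([(u-K[0,2])/K[0,0],-(v-K[1,2])/K[1,1],-1.])
    return np.array(c["eye"]),R.from_quat(c["orientation"]).apply(d)
def onz(c,u,v,z):
    e,d=ray(c,u,v); return e+d*(z-e[2])/d[2]
def proj(c,p):
    q=R.from_quat(c["orientation"]).inv().apply(np.array(p)-c["eye"]); K=c["camera_matrix"]
    return K[0,0]*q[0]/-q[2]+K[0,2], K[1,1]*-q[1]/-q[2]+K[1,2]
def tri(c1,p1,c2,p2):
    a,d=ray(c1,*p1);b,e=ray(c2,*p2);d/=np.linalg.norm(d);e/=np.linalg.norm(e)
    t=np.linalg.lstsq(np.c_[d,-e],b-a,rcond=None)[0];P=a+d*t[0];Q=b+e*t[1]
    return (P+Q)/2,np.linalg.norm(P-Q)
E
python3 - <<'E'
import cv2,numpy as np
s=cv2.imread('pics/scene0.png');t=cv2.imread('pics/top0.png')
f=lambda im,x,y:cv2.resize(np.clip(im[y:y+60,x:x+80].astype(float)*1.4,0,255).astype(np.uint8),(400,300),interpolation=cv2.INTER_CUBIC)
cv2.imwrite('pics/c1.png',np.vstack([np.hstack([f(t,392,150),f(t,235,170)]),np.hstack([f(s,165,200),f(s,315,140)])]))
E
```

```text
(no output)
```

View pics/c1.png

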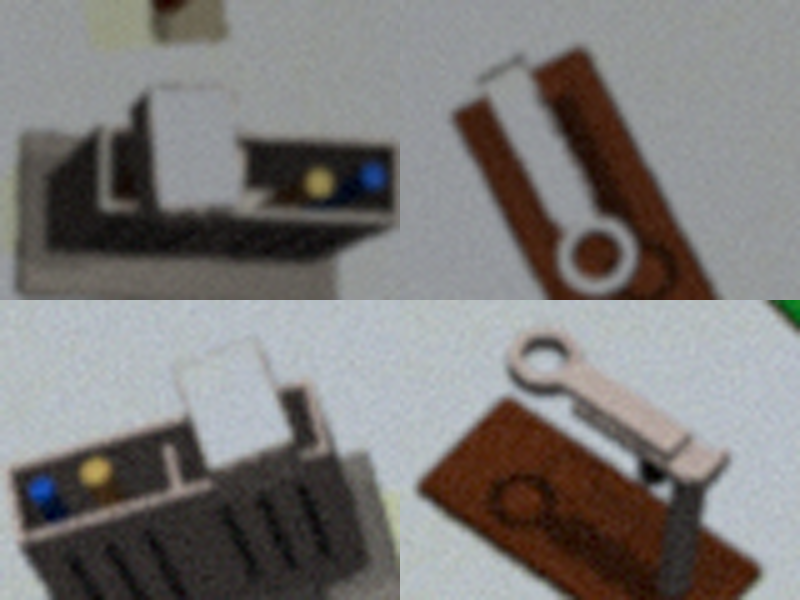

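The crop confirms it: the pale block sits on the caddy's +y end, with brush and spoon handles in the other compartment, and the steel ring on the brown stand has a clear hole. Next come the sub-pixel measurements.

```bash
python3 - <<'E'
from bench import r
from h import *
np.set_printoptions(precision=4,suppress=True)
t=r.capture("top");s=r.capture("scene")
def holes(c,x,y,w,h,th):
    g=cv2.resize(cv2.cvtColor(c["pixels"],cv2.COLOR_BGR2GRAY)[y:y+h,x:x+w],None,fx=8,fy=8,interpolation=cv2.INTER_CUBIC)
    m=(g>th).astype(np.uint8); cs,hi=cv2.findContours(m,cv2.RETR_CCOMP,cv2.CHAIN_APPROX_NONE)
    return [((np.array(cv2.fitEllipse(k)[0])+.5)/8-.5+[x,y],np.array(cv2.fitEllipse(k)[1])/8) for k,q in zip(cs,hi[0]) if q[3]>=0 and len(k)>40]
ring={}
for n,c,b in(("top",t,(255,205,38,34)),("scene",s,(330,140,26,22))):
    g=cv2.cvtColor(c["pixels"],cv2.COLOR_BGR2GRAY);x,y,w,h=b
    print(n,g[y:y+h,x:x+w].min(),g[y:y+h,x:x+w].max())
    for th in(80,90,100,110):
        H=holes(c,*b,th)
        print(th,H,[onz(c,*k[0],.150 if n=='scene' else .143) for k in H])
# head top face
g=cv2.cvtColor(t["pixels"],cv2.COLOR_BGR2GRAY);print(g[175:185,415:450:3]);print(g[162:198:2,431])
for nm,px in(("head",[(152,87),(238,90),(241,208),(158,212)]),):
    P=[onz(t,392+(a+.5)/5-.5,150+(b+.5)/5-.5,.192) for a,b in px];print(np.array(P),np.mean(P,0));
    print([np.round(np.linalg.norm(P[i]-P[i-1]),4) for i in range(4)])
    print("scene px",[np.round(proj(s,p),1) for p in P], "visual",[(165+a/5,200+(b-300)/5) for a,b in((178,368),(258,337),(292,443),(205,470))])
for nm,p,z in(("mill",(345,241),.11),("jar",(346,196),.09),("tin",(334,163),.08),("post/bar far end",(235+105/5,170+75/5),.15),("caddy -y rim end",(392+396/5,150+178/5),.15),("caddy +y rim",(392+100/5,150+170/5),.15),("orange",(438,133),.04),("clutter brush",(392+372/5,150+177/5),.156)):print(nm,onz(t,*p,z))
E
```

```text
top 10 112
80 [(array([273.9147, 220.4393]), array([10.4176, 10.7658]))] [array([0.5044, 0.1878, 0.143 ])]
90 [(array([273.8977, 220.437 ]), array([11.1634, 11.4818]))] [array([0.5044, 0.1878, 0.143 ])]
100 [] []
110 [] []
scene 33 139
80 [(array([343.8556, 148.9651]), array([4.2742, 9.5439]))] [array([0.5015, 0.1896, 0.15  ])]
90 [(array([343.8708, 149.023 ]), array([ 4.8379, 10.2488]))] [array([0.5017, 0.1896, 0.15  ])]
100 [(array([343.8626, 149.0828]), array([ 5.549 , 10.9873]))] [array([0.5019, 0.1895, 0.15  ])]
110 [] []
[[ 84  45  50 108 108 104 108 109  98 107 109 105]
 [ 55  38  43 107 107 109 106 107  90  96 101 102]
 [ 34  26  43 108 104 110 106 110  81  70  85  87]
 [ 20  21  37 108 107 109 106 107  73  41  47  48]
 [ 22  17  35 105 106 110 108 107  78  23  24  26]
 [ 19  20  30 107 109 108 109 106  96  17  17  22]
 [ 23  21  30 107 107 106 109 105  98  21  18  18]
 [ 21  19  30 104 107 105 107 108 103  27  20  21]
 [ 24  16  28 108 111 110 106 109 104  23  18  24]
 [ 18  19  25 102 110 106 104 111 105  24  19  19]]
[107 108 101 107 105 108 105 108 109 106 108 107 107 108 100  60  23  15]
[[ 0.6271 -0.1964  0.192 ]
 [ 0.6245 -0.2403  0.192 ]
 [ 0.5632 -0.2371  0.192 ]
 [ 0.5621 -0.1949  0.192 ]] [ 0.5942 -0.2172  0.192 ]
[np.float64(0.065), np.float64(0.044), np.float64(0.0614), np.float64(0.0422)]
scene px [array([222.2, 226.9]), array([204.6, 232.4]), array([199.1, 211.7]), array([215.2, 205.6])] visual [(200.6, 213.6), (216.6, 207.4), (223.4, 228.6), (206.0, 234.0)]
mill [0.4482 0.0012 0.11  ]
jar [ 0.5739 -0.0075  0.09  ]
tin [0.6718 0.0224 0.08  ]
post/bar far end [0.5987 0.2338 0.15  ]
caddy -y rim end [ 0.5837 -0.335   0.15  ]
caddy +y rim [ 0.5917 -0.1785  0.15  ]
orange [ 0.7676 -0.2946  0.04  ]
clutter brush [ 0.5834 -0.32    0.156 ]
```

The head measures 65 x 44 mm at its expected height, centred at about (0.595, -0.217) with yaw about -2.5°. The ring is near (0.504, 0.188). The next step is to grasp and lift.

```bash
python3 - <<'E'
from bench import r
from h import *
np.set_printoptions(precision=4,suppress=True)
def q(d): a=np.radians(d)/2; return [-np.sin(a),np.cos(a),0,0]
x,y=.595,-.217
for p in((x,y,.34),(x,y,.16),(.504,.188,.34),(.504,.188,.15)): print(p,r.solve_ik(p,q(-2.5)))
r.movel([.125,.50,.28],feed=.2)
r.move_pose([x,y,.28],q(-2.5))
print(r.movel([x,y,.16],feed=.1,threshold=6),r.read_state()["eef_pos"])
r.gripper_close(60)
s=r.read_state();print(s["clock"],s["grip_width"],s["gripper_force"],s["contact_force"])
print(r.movel([x,y,.19],feed=.05,threshold=15))
s=r.read_state();print(s["clock"],s["grip_width"],s["eef_pos"],s["contact_force"],s["ft_torque"])
c=r.capture("scene");cv2.imwrite("pics/s1.png",cv2.resize(c["pixels"][150:300,130:330],(800,600)))
E
```

```text
(0.595, -0.217, 0.34) [-0.4555  0.4934  0.935   2.0124  0.     -0.4119]
(0.595, -0.217, 0.16) [-0.4555  0.3313  0.3473  1.5867  0.     -0.4119]
(0.504, 0.188, 0.34) [0.2323 0.1782 0.5317 1.9243 0.     0.276 ]
(0.504, 0.188, 0.15) [0.2323 0.0756 0.032  1.5272 0.     0.276 ]
False [ 0.5955 -0.2173  0.1611]
5.8833 0.000993590540265901 0.0 [0.1122 0.0791 0.5981]
False
6.6333 0.0037408422259050662 [ 0.595  -0.217   0.1899] [ 0.5147  0.3808 -0.4573] [ 0.0321 -0.0057  0.0022]
```

View pics/s1.png

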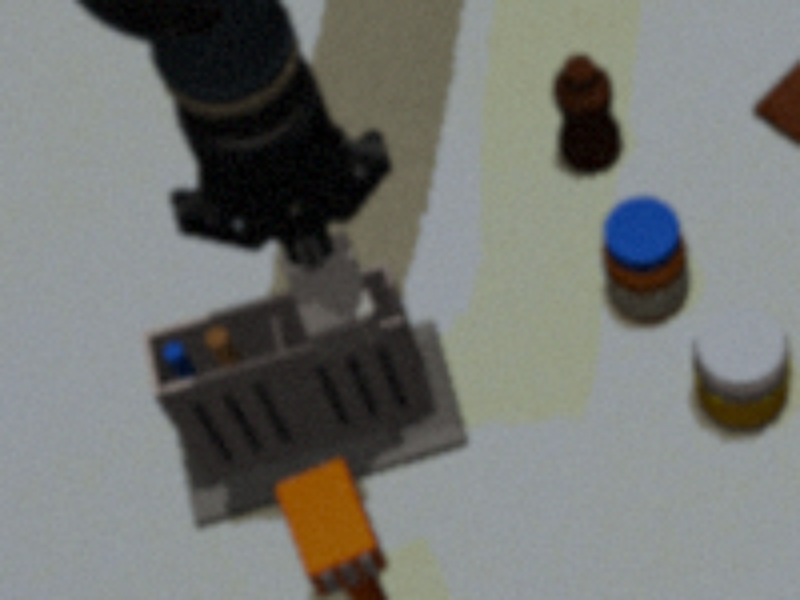

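The fingers report fully shut with no grip force, and the head still sits at about its old place, near scene (211,222). So the grasp missed. I'll move up, then check the head, the fingers and the gripper readings.

```bash
python3 - <<'E'
from bench import r
from h import *
s=r.read_state();print(s["clock"],s["grip_width"],s["gripper_force"],s["eef_pos"])
t=r.capture("top");a=r.capture("scene")
p=s["eef_pos"];print("tcp px",proj(t,p),proj(a,p))
f=lambda im,x,y:cv2.resize(np.clip(im[y:y+60,x:x+80].astype(float)*1.6,0,255).astype(np.uint8),(400,300),interpolation=cv2.INTER_CUBIC)
A=np.hstack([f(t["pixels"],392,150),f(a["pixels"],165,190)])
r.movel([p[0],p[1],.30],feed=.15); r.let_go()
s=r.read_state();print(s["clock"],s["grip_width"],s["gripper_force"])
t=r.capture("top");a=r.capture("scene")
B=np.hstack([f(t["pixels"],392,150),f(a["pixels"],165,190)])
p=s["eef_pos"];print("tcp px",proj(t,p),proj(a,p))
cv2.imwrite("pics/c2.png",np.vstack([A,B]))
E
```

```text
6.6833 -0.003743778315798824 0.0 [ 0.59485896 -0.21693933  0.18961455]
tcp px (np.float64(430.66969774015536), np.float64(179.34276569008378)) (np.float64(210.59021356062516), np.float64(219.64682438098433))
8.45 1.0019425512262867 0.0
tcp px (np.float64(444.58195411585075), np.float64(169.0564695282893)) (np.float64(201.00705601885414), np.float64(196.81493133051552))
```

View pics/c2.png

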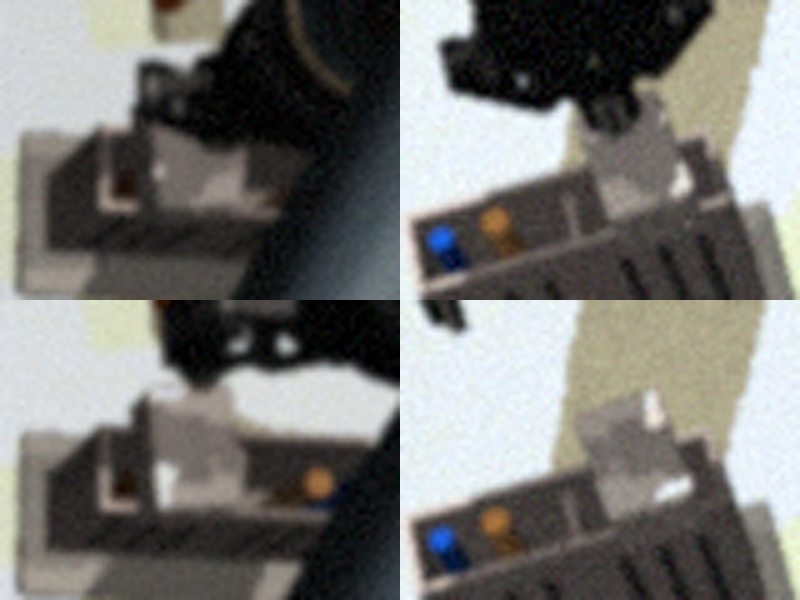

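The head hasn't moved, and its top face is at crop (580–690, 390–520). With the TCP reported at 0.19, the shut tips at crop (610,130) look higher in the image than the reported TCP at (628,148). So I'll measure where the shut tips really are before trying again.

```bash
python3 - <<'E'
from bench import r
from h import *
a=r.capture("scene");r.gripper_close(60);b=r.capture("scene");s=r.read_state();p=s["eef_pos"];print(s["clock"],p,s["grip_width"],R.from_quat(s["tcp_rot"]).as_matrix()[:,2])
u,v=proj(b,p);print("tcp px",u,v)
g=cv2.cvtColor(b["pixels"],cv2.COLOR_BGR2GRAY);m=(g<60).astype(np.uint8);m[int(v)+12:]=0
for row in range(int(v)-12,int(v)+8):
    c=np.where(m[row,int(u)-30:int(u)+30])[0]; print(row,(c.min()+int(u)-30,c.max()+int(u)-30,len(c)) if len(c) else None)
x,y=int(u)-50,int(v)-45
A=[cv2.resize(np.clip(i["pixels"][y:y+75,x:x+100]*1.6,0,255).astype(np.uint8),(400,300),interpolation=cv2.INTER_CUBIC) for i in(a,b)]
cv2.circle(A[1],(int((u-x)*4),int((v-y)*4)),3,(0,0,255),-1)
cv2.imwrite("pics/c3.png",np.hstack(A))
E
```

```text
9.4167 [ 0.59486383 -0.21693156  0.29998179] -0.0011731987718205381 [-2.50526148e-05  2.76904857e-05 -9.99999999e-01]
tcp px 201.0217416390736 196.82533326717135
184 (np.int64(172), np.int64(202), 31)
185 (np.int64(176), np.int64(202), 23)
186 (np.int64(179), np.int64(202), 17)
187 (np.int64(191), np.int64(203), 13)
188 (np.int64(191), np.int64(203), 13)
189 (np.int64(191), np.int64(202), 12)
190 (np.int64(192), np.int64(201), 10)
191 (np.int64(192), np.int64(201), 10)
192 (np.int64(196), np.int64(199), 4)
193 None
194 None
195 None
196 None
197 None
198 None
199 None
200 None
201 None
202 None
203 None
```

View pics/c3.png

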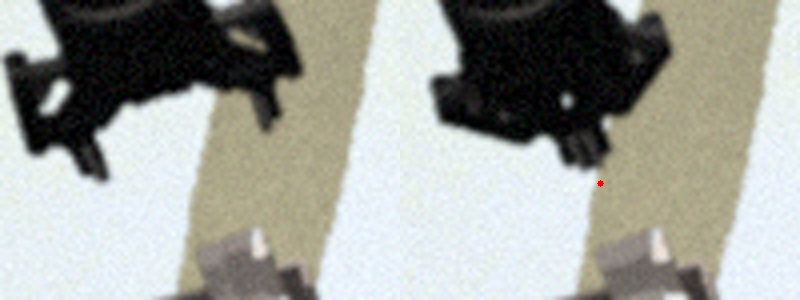

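The red dot is the reported TCP, and it lies about 7 px beyond the seen tips at (197.5,190). So the real tips are about 20–30 mm off the reported point, either in height or in x. A soft touch on the head's top with shut fingers will give the height directly, because that surface is known to be at 0.192.

```bash
python3 - <<'E'
from bench import r
from h import *
np.set_printoptions(precision=4,suppress=True)
x,y=.595,-.217
r.movel([x,y,.20],feed=.15)
h=r.movel([x,y,.155],feed=.02,threshold=2.5)
s=r.read_state();print(h,s["clock"],s["eef_pos"],s["contact_force"],s["ft_torque"])
c=r.capture("scene")
r.movel([x,y,s["eef_pos"][2]+.03],feed=.1)
E
```

```text
True 12.0333 [ 0.595  -0.217   0.1592] [-0.3149 -0.2409  4.2639] [-0.014   0.0246  0.0469]
```

Contact came at a reported z of 0.159 on a surface known to be at 0.192. The real fingertips are therefore about 33 mm above the reported TCP, which the camera confirms: (198,190) predicted, (197.5,190) seen. From here I'll lower every command by 33 mm.

```bash
python3 - <<'E'
from bench import r
from h import *
np.set_printoptions(precision=4,suppress=True)
x,y=.595,-.217
r.movel([x,y,.185],feed=.15); r.let_go()
print(r.movel([x,y,.121],feed=.08,threshold=6),r.read_state()["eef_pos"])
r.gripper_close(60)
s=r.read_state();print(s["clock"],s["grip_width"],s["gripper_force"],s["contact_force"])
if s["gripper_force"]>20:
    print(r.movel([x,y,.14],feed=.04,threshold=15)); s=r.read_state()
    print(s["clock"],s["grip_width"],s["gripper_force"],s["contact_force"],s["ft_torque"])
    print(r.movel([x,y,.291],feed=.12,threshold=15)); s=r.read_state()
    print(s["clock"],s["grip_width"],s["eef_pos"],s["contact_force"],s["ft_torque"])
c=r.capture("scene");cv2.imwrite("pics/s2.png",cv2.resize(np.clip(c["pixels"][110:290,130:370]*1.4,0,255).astype(np.uint8),(800,600)))
E
```

```text
False [ 0.5954 -0.2172  0.1217]
14.9917 0.5090303937918533 61.16223991892184 [ 0.0218 -0.3349  3.8403]
False
15.6167 0.5114868143179918 60.537167810798564 [ 0.4433  0.2431 -3.6743] [-0.0299  0.0063 -0.0259]
False
17.025 0.5152924611199067 [ 0.5948 -0.2169  0.2902] [-0.3656 -0.1853 -4.3573] [ 0.0142 -0.0269  0.0142]
```

View pics/s2.png

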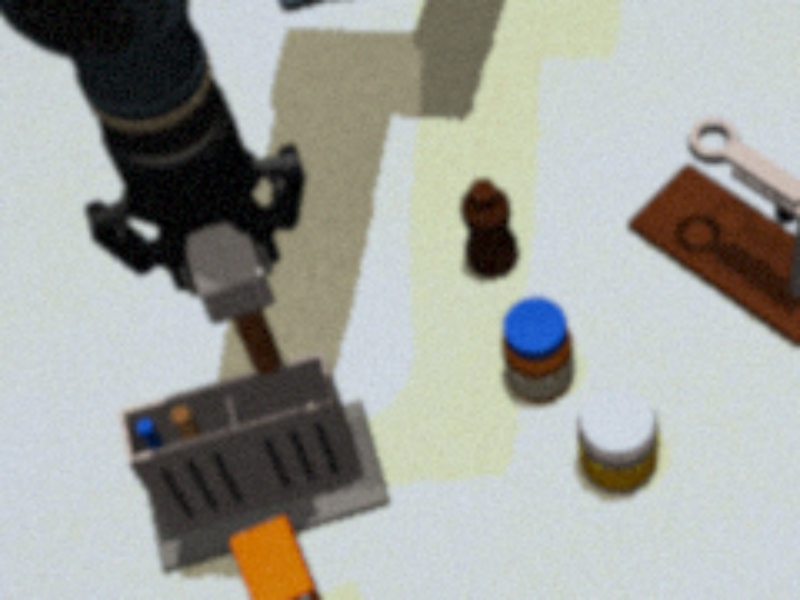

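The mallet is gripped, with a 44 mm opening and about 60 N, and lifted clear; its handle hangs at crop (258,345), the neighbours are untouched, and the end is at about z = 0.199. Next I'll go over the ring and compare handle end and ring in the same scene camera.

```bash
python3 - <<'E'
from bench import r
from h import *
from scipy.optimize import least_squares
np.set_printoptions(precision=4,suppress=True)
b=r.capture("scene")
# ring hole in scene: dark boundary's far side, back-projected on z=.150, circle r=13
g=cv2.cvtColor(b["pixels"],cv2.COLOR_BGR2GRAY);x0,y0=330,138
G=cv2.resize(g[y0:y0+26,x0:x0+28],None,fx=8,fy=8,interpolation=cv2.INTER_CUBIC)
cs,hi=cv2.findContours((G>90).astype(np.uint8),cv2.RETR_CCOMP,cv2.CHAIN_APPROX_NONE)
k=max([c for c,q in zip(cs,hi[0]) if q[3]>=0],key=len)[:,0]
P=np.array([onz(b,(u+.5)/8-.5+x0,(v+.5)/8-.5+y0,.15)[:2] for u,v in k])
res=lambda c:np.hypot(*(P-c).T)-.013
f=least_squares(res,P.mean(0)-[.004,0],loss="soft_l1",f_scale=.001)
print("ring scene",f.x,P.min(0),P.max(0),np.percentile(abs(f.fun),[50,90]))
X,Y=.504,.188
r.movel([X,Y,.290],feed=.15)
c=r.capture("scene");s=r.read_state();print(s["clock"],s["eef_pos"],s["contact_force"])
z=.1985
d=cv2.absdiff(c["pixels"],b["pixels"]).max(2);u,v=proj(c,(X,Y,z));print("expected end px",u,v)
m=(d>25).astype(np.uint8)
for row in range(int(v)-14,int(v)+10):
    q=np.where(m[row,int(u)-15:int(u)+16])[0]+int(u)-15;print(row,(q.min(),q.max(),len(q)) if len(q) else None)
x,y=int(u)-40,int(v)-30
I=[cv2.resize(np.clip(i["pixels"][y:y+60,x:x+60]*1.5,0,255).astype(np.uint8),(400,400),interpolation=cv2.INTER_CUBIC) for i in(b,c)]
cv2.imwrite("pics/c4.png",np.hstack(I));print(x,y)
E
```

```text
ring scene [0.4925 0.1946] [0.4928 0.1764] [0.5125 0.1998] [0.0039 0.0085]
20.0917 [0.5042 0.1876 0.29  ] [ 0.0485 -0.0946 -3.9114]
expected end px 344.29513923794957 139.19541941331968
125 (np.int64(329), np.int64(355), 27)
126 (np.int64(329), np.int64(356), 28)
127 (np.int64(329), np.int64(358), 30)
128 (np.int64(329), np.int64(359), 31)
129 (np.int64(329), np.int64(359), 31)
130 (np.int64(329), np.int64(359), 31)
131 (np.int64(329), np.int64(359), 31)
132 (np.int64(329), np.int64(359), 31)
133 (np.int64(329), np.int64(359), 31)
134 (np.int64(329), np.int64(359), 31)
135 (np.int64(329), np.int64(359), 30)
136 (np.int64(329), np.int64(359), 31)
137 (np.int64(329), np.int64(359), 31)
138 (np.int64(329), np.int64(359), 31)
139 (np.int64(329), np.int64(359), 30)
140 (np.int64(330), np.int64(359), 30)
141 (np.int64(332), np.int64(359), 28)
142 (np.int64(334), np.int64(359), 26)
143 (np.int64(334), np.int64(359), 26)
144 (np.int64(335), np.int64(359), 25)
145 (np.int64(336), np.int64(359), 24)
146 (np.int64(338), np.int64(359), 21)
147 (np.int64(338), np.int64(359), 18)
148 (np.int64(337), np.int64(359), 17)
304 109
```

View pics/c4.png

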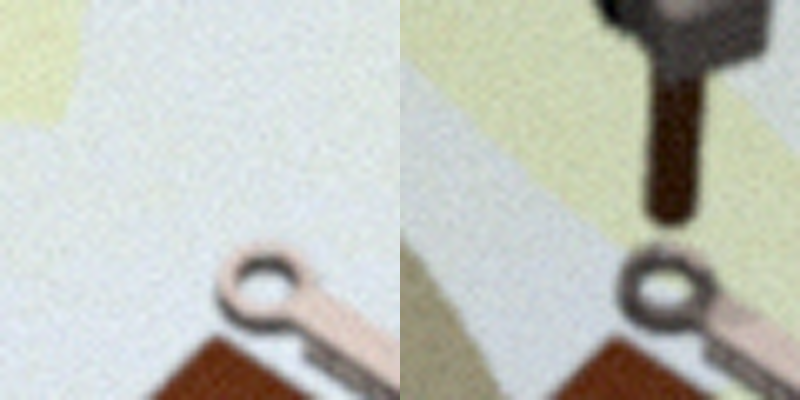

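In this picture the hole is centred at crop (265,278), which is pixel (343.3,150.3). The handle end's centre is at crop (669,204), which is pixel (343.9,139.2), 0.4 px from the expected end. I'll work out the offset in this same camera, then lower gently with a force stop and a small spiral of probes.

```bash
cat > feel.py <<'E'
from bench import r
from h import *
np.set_printoptions(precision=4,suppress=True)
c=r.capture("scene")
ring=onz(c,343.3,150.3,.15)[:2];end=onz(c,343.9,139.2,.1985)[:2];e=np.array(r.read_state()["eef_pos"][:2])
n=e+ring-end;print("ring",ring,"end",end,"tcp goal",n,"top-view goal (.5044,.1878)")
n=(n+[.5044,.1878])/2
r.movel([*n,.250],feed=.1)
offs=[(0,0)]+[(a*np.cos(t),a*np.sin(t)) for a,k in((.002,6),(.0038,10)) for t in 2*np.pi*np.arange(k)/k]
ok=False
for o in offs:
    p=n+o
    r.movel([*p,.2465],feed=.05)
    hit=r.movel([*p,.232],feed=.02,threshold=4)
    s=r.read_state();print(np.array(o)*1e3,hit,s["eef_pos"],s["contact_force"],s["ft_torque"],s["clock"])
    if s["eef_pos"][2]<.2365: ok=True;break
    if s["clock"]>48: break
print("in" if ok else "not in")
E
python3 feel.py
```

```text
ring [0.5051 0.1863] end [0.5036 0.187 ] tcp goal [0.5056 0.1869] top-view goal (.5044,.1878)
[0. 0.] False [0.505  0.1874 0.2321] [-1.2377 -0.3851 -2.9076] [-0.0331 -0.0153 -0.0031] 21.8167
in
```

The handle went in without contact and its end is now about 10 mm below the ring's top. I'll lower it slowly until the head seats, expected near a reported z of 0.1215.

```bash
python3 - <<'E'
from bench import r
from h import *
np.set_printoptions(precision=4,suppress=True)
x,y,_=r.read_state()["eef_pos"]; x,y=.5050,.18735
for z,f in((.135,.04),(.117,.012)):
    h=r.movel([x,y,z],feed=f,threshold=5)
    s=r.read_state();print(h,s["clock"],s["eef_pos"],s["contact_force"],s["ft_torque"],s["grip_width"])
    if h: break
E
```

```text
False 24.3917 [0.5052 0.1874 0.1352] [-0.7234  0.6784 -3.3288] [ 0.0011 -0.0079  0.0051] 0.5116129201931815
True 25.425 [0.5049 0.1873 0.122 ] [ 0.1272 -0.4121  5.3306] [-0.0333 -0.076  -0.036 ] 0.5138270564858834
```

It made contact at 0.122, exactly the seated height. Now I'll release, go straight up and take a look.

```bash
python3 - <<'E'
from bench import r
from h import *
r.let_go(); x,y,z=r.read_state()["eef_pos"]
r.movel([x,y,.27],feed=.1); r.movel([.36,.05,.30],feed=.2)
s=r.read_state();print(s["clock"],s["eef_pos"],s["contact_force"],s["grip_width"])
t=r.capture("top");a=r.capture("scene")
f=lambda im,x,y,w,h:cv2.resize(np.clip(im[y:y+h,x:x+w]*1.5,0,255).astype(np.uint8),(400,400),interpolation=cv2.INTER_CUBIC)
cv2.imwrite("pics/end.png",np.hstack([f(t["pixels"],230,150,130,130),f(a["pixels"],255,110,140,140)]))
E
```

```text
28.725 [0.36042286 0.05033465 0.29959148] [ 0.33032223  1.01424819 -0.10654716] 0.9988260526589936
```

View pics/end.png

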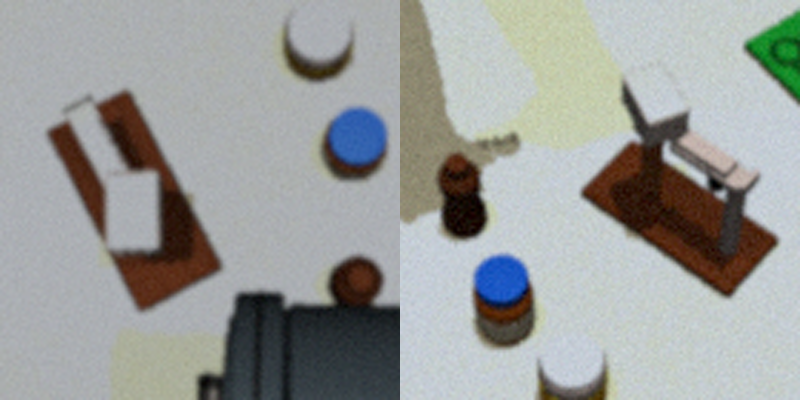

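The head lies flat on the ring, at crop (133,210) in the top view and (655,95) in the scene view. The handle hangs through it, the mill, jar and tin are where they were, and the arm is clear.

```bash
python3 -c "
from bench import r
print(r.hand_in())"
```

```text
the job is handed in; nothing more can be done
None
```

The mallet hangs handle-first through the steel ring with its head fully home, released with the arm clear at about 29 s of the 72 s allowed, and the job is handed in; the first grasp closed on air because the reported fingertip point was about 33 mm too low, which I corrected after a light touch on the head.

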